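# Slide the brass shim strip to the plate's edge and put it in the tray

## Robot

A 7-joint arm with a two-finger parallel gripper is mounted at the origin on the work surface. World frame = base frame: x ahead of the robot, y to its left, z up, the work surface at z = 0. Lengths are in m, angles in rad, forces in N, time in s.
With the tool pointing down it reaches from about 0.35 to 0.9 m from the base axis. Payload 8.1 kg.
Tool frame: the origin (TCP) lies at the centre of the arm's flange, where the gripper is bolted on; the fingertips stand 178 mm ahead of it and the grasp point (between the pads) lies 159 mm ahead of it; x points along the fingers, z is the direction in which the jaws open and shut, and the axes are right-handed (so a half turn about x gives the same grasp; the last joint's range is limited). The gripper opens to 92 mm and grips with 3 to 60 N. Pads are 19 mm wide; open, the fingers measure 130 mm over their backs; the gripper's body (75 mm by 190 mm) begins 47 mm behind the grasp point.
Start: joints at [1.043, 0.434, 0.025, 1.573, -0.012, 1.134, -0.075], TCP at [0.258, -0.569, 0.405] pointing down, gripper open.
Joint ranges: [-2.62, 2.62], [-0.44, 2.09], [-1.27, 1.32], [0.08, 2.57], [-1.32, 4.46], [0.12, 2], [-2.74, 2.74]. Speed limits (rad/s): [2.22, 2.22, 3.01, 3.01, 3.14, 3.14, 3.14].

## Interface

Orientations are given as a rotation vector (axis times angle).
In Python, from cell import arm, get_image, search_frame, pinpoint gives the robot as it stands.
- The arm moves only by the tool arm_command, never from a script. Its argument "motion" is a list of rows, each a list of 7 numbers: the finger opening in mm, from 0 to 91.8, then the shift along the tool's x, y, z in mm, then the turn, a rotation vector about the tool's x, y, z in degrees. In form: [[fingers, x, y, z, ax, ay, az], ...]. A call has 1 to 5 rows; each row shifts and turns the commanded pose from where the row before left it, along the tool's axes as they then stand; what a row does not reach is not made up. A row lasts 1/8 s, in which the tool goes at most 62.5 mm and 10.7 degrees, less where a joint would pass 70% of its speed; a pose out of reach is approached as far as the arm can. A call with a gripper value outside its range is refused whole. The fingers move at their own pace and stop on an object; "newtons" is the grip in N (left out, the last holds). Time passes only in rows, so rows that do not move let the fingers close. It gives the time, the measured TCP pose, the force and the opening at its end, in the units of the state.
- arm.observe(): the state, without advancing time (a new reading comes with each control period).
- get_image(name): name is "side" or "top" or "wrist"; returns a dict with "frame" (384x512x3 uint8, red, green, blue), "range_z" (384x512 float32, m along the optical axis (not along the pixel's ray), 0 where there is no reading), "K" (3x3 intrinsics, pixels), "origin" and "rotation" of the camera in the world; the wrist camera has in their place "tool_from_camera" (4x4, takes a point from camera to tool coordinates, whose origin is the TCP and whose axes are the tool frame's). Camera axes: x right, y down, z forward; pixel columns grow to the right and rows downward; lengths in m; the calibration is good to about 2 mm. A picture is of the moment at which its call begins: read the wrist's pose just before it.
- arm.sign_off(): hands the job in, once; it reports no verdict.
Trained networks look in the newest picture that a camera, given by its name, has taken for a name from the list of things; names that differ only in an ending like _2 or _b are one class to them, and where a whole thing is asked for, a point or a joint stands for the part that bears it (a point fixed in the world has none). Each returns a list of dicts, best first, with "p" (0 to 1); they miss things now and then, are a little off and sometimes report something else, mostly with a low value. They report only what shows in the picture. A call takes as long as a camera call. They do not tell look-alikes from the thing itself.
- search_frame(camera, target): "point" ([x, y, z] in m, in world coordinates, good to about 4 mm: the middle of the surface that is visible of it).
- pinpoint(camera, target): "point" ([x, y, z] in m, in world coordinates, good to about 4 mm: a listed point, or the origin of a listed thing).
The state is a dict: "clock": time; "joints": joint angles; "dq": joint speeds; "joint_efforts": joint torques, N m; "position": TCP position; "ee_rot": TCP orientation; "force": force on the tool from outside, world axes, zero at the start; "ft_torque": the same for the moment, N m; "width": opening from 0.0 (shut) to 1.0 (fully open).
Only numpy, scipy, OpenCV 4.12 (cv2) and the standard library are available. Lean on these libraries where they do the work, as an engineer would, in place of code of your own. Each camera call takes 0.05 s, during which the arm holds its last target. There are 200 camera calls.

## Task

Two thin strips lie on the dark steel fixture plate. Slide the brass one over the plate until its near end sticks out well past the edge that faces the robot (by about a third of its length, still lying flat), then grip it by that overhanging end, lift it off and lay it flat on the floor of the blue tray. Leave the silver strip where it lies.

Things in the scene. Friction and masses are not known exactly. Their poses are not given: they have to be found in the camera images.
- brass_strip: The target: brass-yellow flat strip 160 x 40 x 3 mm, 160 g, loose, flat on the plate. Origin: centre of its underside; x along its length (-x end towards the robot), y across, z up. Too thin to grip where it lies. It slides under a closed fingertip pressed on it (5 to 20 N): the plate is smooth. Once overhanging, it can be gripped from above across its 40 mm width, fingers reaching down past its long edges.
- steel_strip: The bystander: silver strip of the same size and shape, 160 x 40 x 3 mm, loose on the same plate, beside the brass one, centre lines about 110 mm apart. Same origin and axes. It must stay where it is (within 15 mm).
- fixture_plate: Fixed dark steel fixture plate, a slab 240 x 240 mm and 60 mm high, standing on the table left or right of the middle. Origin at the centre of its underside, z up, so its smooth flat top is 60 mm above the origin. Its near edge, the one that faces the robot, is the line x = -120 mm in its own frame; below the edge is a free drop of 60 mm to the table.
- tray: Fixed blue open tray on the table, on the other side from the plate: 260 (x) x 150 (y) mm outside, 18 mm high, walls and floor 4 mm thick. Origin at the centre of its underside, x along its length (roughly away from the robot), z up; the inner floor is 4 mm above the origin, inside 252 x 142 mm.
Not all that is in view belongs to the job. What is meant by the brass_strip is not turquoise, and is the larger of those in its own colour.

How it is judged:
On the way, in this order (a step that is already met when the one before it is completed fails the run):
1. the brass strip lies flat on the fixture plate with its near end at least 30 mm past the plate's near edge (x of brass_strip in the frame of fixture_plate between -0.125 and -0.07 m and z of brass_strip in the frame of fixture_plate between 0.056 and 0.064 m and y of brass_strip in the frame of fixture_plate between -0.12 and 0.12 m and angle between brass_strip's own z axis and vertical below 0.06 rad), for 0.2 s.
2. the brass strip is lifted clear of the plate (z of brass_strip in the frame of fixture_plate above 0.075 m and contact force between brass_strip and fixture_plate below 0.01 N and contact force between brass_strip and the fingers above 1 N), for 0.2 s.
At the end, for the whole second after the job is handed in: The brass strip lies flat (within 4 degrees, within 5 mm of the floor) inside the blue tray, released and at rest, its centre within 65 mm along and 60 mm across of the tray's centre; the silver strip is within 15 mm of where it started (z of brass_strip in the frame of tray between 0 and 0.009 m and angle between brass_strip's own z axis and vertical below 0.07 rad and x of brass_strip in the frame of tray between -0.065 and 0.065 m and y of brass_strip in the frame of tray between -0.06 and 0.06 m and linear speed of brass_strip below 0.02 m/s and distance of steel_strip from where it was at the start of the episode below 0.015 m); the robot touches nothing.
It fails at once if the silver strip is moved by more than 15 mm (distance of steel_strip from where it was at the start of the episode above 0.015 m).
It fails at once if the brass strip is dropped onto the table or the floor, or set on the table outside the tray (height (world z) of brass_strip below 0.03 m and (x of brass_strip in the frame of tray above 0.13 m or x of brass_strip in the frame of tray below -0.13 m or y of brass_strip in the frame of tray above 0.075 m or y of brass_strip in the frame of tray below -0.075 m)).
It also fails if it takes over 51 s, if anything falls off the work surface, if the arm or the gripper's body presses on something with over 40 N, if the wrist force passes 120 N, or if a joint passes its speed limit or range.

## Working session

There is one attempt and no reset: what is moved stays moved. The work goes in short steps, Python scripts to look and compute and a tool call to move; the robot and the scene stay as the last step left them, time stands still between calls to the robot, and variables do not carry over. Pictures are saved under pics/ and viewed, about 8 in all and at most 12, crops included, and the job is handed in when it is done.

Besides the shell and the picture viewer there is one more tool, called after "Emit:" as name([rows], argument=value, ...), one row to a line, values as JSON. arm_command: Moves the arm, as the interface text tells. Its arguments: {"type":"object","properties":{"motion":{"type":"array"},"newtons":{"type":"number"}},"required":["motion"]}

```bash
mkdir -p pics; cat > h.py <<'E'
import numpy as np, cv2
from cell import arm, get_image, search_frame, pinpoint
from scipy.spatial.transform import Rotation as R
def cloud(im, T=None):
    K=im["K"]; z=im["range_z"]; v,u=np.mgrid[:z.shape[0],:z.shape[1]]
    p=np.stack([(u-K[0,2])/K[0,0]*z,(v-K[1,2])/K[1,1]*z,z],-1)
    if "rotation" in im: return p@np.array(im["rotation"]).T+im["origin"]
    p=p@im["tool_from_camera"][:3,:3].T+im["tool_from_camera"][:3,3]
    return p@R.from_rotvec(T["ee_rot"]).as_matrix().T+T["position"]
def save(im,n): cv2.imwrite(f"pics/{n}.png",im["frame"][...,::-1])
E
python3 - <<'E'
from h import *
s=arm.observe(); print(s); print(R.from_rotvec(s["ee_rot"]).as_matrix().round(3))
a=get_image("top"); save(a,"top"); b=get_image("side"); save(b,"side")
np.save("top.npy",cloud(a)); np.save("topf.npy",a["frame"])
cv2.imwrite("pics/both.png",cv2.resize(np.vstack([a["frame"],b["frame"]])[...,::-1],(400,600)))
for t in ["brass_strip","steel_strip","fixture_plate","tray"]: print(t,[(np.round(d["point"],3),round(d["p"],2)) for d in pinpoint("top",t)])
E
```

```text
{'clock': 0.0, 'joints': array([ 1.04338346,  0.43522277,  0.02496568,  1.57410731, -0.01156658,
        1.1339994 , -0.07509554]), 'dq': array([ 7.53073162e-04, -2.11975769e-04, -1.42590818e-03,  8.71384768e-06,
        2.42082540e-04, -1.02220305e-04, -9.35265743e-04]), 'joint_efforts': array([-2.52163200e-04, -6.67840862e+01,  9.85128209e-01, -3.14462042e+01,
       -6.05644472e-02,  4.28225286e-02,  2.08558299e-04]), 'position': array([ 0.25746503, -0.56924611,  0.40394086]), 'ee_rot': array([ 0.89165104,  1.38217358, -0.89047697]), 'force': array([-0.49709181,  0.68808011, -0.85523696]), 'ft_torque': array([ 0.01144853,  0.00050321, -0.05020774]), 'width': 1.0011090006620607}
[[-0.001  0.911  0.412]
 [ 0.001  0.412 -0.911]
 [-1.    -0.    -0.002]]Traceback (most recent call last):
  File "<stdin>", line 4, in <module>
  File "h.py", line 7, in cloud
    if "rotation" in im: return p@np.array(im["rotation"]).T+im["origin"]
                                ~~~~~~~~~~~~~~~~~~~~~~~~~~~~^~~~~~~~~~~~~
ValueError: operands could not be broadcast together with shapes (384,512) (3,)
```

View pics/top.png

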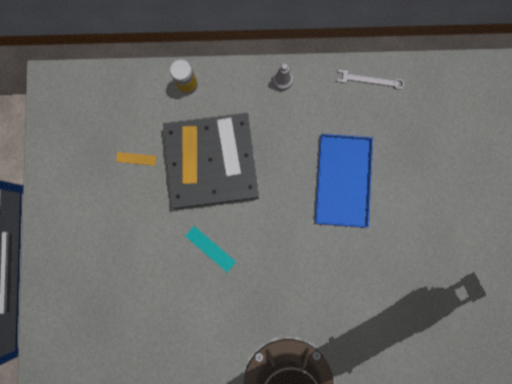

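The top view shows brass on the plate at about (189,155), silver at (229,147), the plate at (210,161) and the tray at (343,181). The small orange and turquoise strips are decoys. Next I fix the camera rotation format.

```bash
sed -i 's/np.array(im\["rotation"\]).T/rot(im["rotation"]).T/' h.py; cat >> h.py <<'E'
def rot(r):
    r=np.asarray(r,float)
    return r if r.shape==(3,3) else R.from_rotvec(r).as_matrix() if r.shape==(3,) else R.from_quat(r).as_matrix()
E
python3 - <<'E'
from h import *
a=get_image("top"); print(a["rotation"],a["origin"],a["K"]); P=cloud(a)
for t in ["brass_strip","steel_strip","fixture_plate","tray"]: print(t,[(np.round(d["point"],3),round(d["p"],2)) for d in pinpoint("top",t)])
f=a["frame"].astype(int); hsv=cv2.cvtColor(a["frame"],cv2.COLOR_RGB2HSV)
H,S,V=[hsv[...,i].astype(int) for i in range(3)]
def rect(n,m):
    k,l,st,c=cv2.connectedComponentsWithStats(m.astype(np.uint8))
    for i in range(1,k):
        if st[i,4]>150:
            q=P[l==i]; r=cv2.minAreaRect((q[:,:2]*1000).astype(np.float32)); print(n,c[i].round(),st[i,4],"z",np.median(q[:,2]).round(3),np.round(r[0],0),np.round(r[1],0),round(r[2],1))
rect("brass",(H>12)&(H<30)&(S>150)&(V>90)); rect("tray",(H>100)&(H<125)&(S>150)&(V>100))
win=np.zeros(H.shape,bool); win[105:215,155:265]=1
rect("steel",win&(S<40)&(V>170)); rect("top",win&(P[...,2]>.05)&(P[...,2]<.075))
print(P[300,100],P[155,189],P[190,200])
E
```

```text
[-2.14096405  2.19794874 -0.10910211] [0.4093866  0.06805359 1.2278508 ] [[427.38447391   0.         259.43953452]
 [  0.         427.38447391 192.96557621]
 [  0.           0.           1.        ]]
brass_strip [(array([ 0.378,  0.211, -0.003]), 0.83), (array([0.644, 0.419, 0.001]), 0.8), (array([0.643, 0.257, 0.06 ]), 0.69)]
steel_strip [(array([0.654, 0.15 , 0.06 ]), 0.67)]
fixture_plate [(array([0.628, 0.198, 0.   ]), 0.83)]
tray [(array([ 0.566, -0.173, -0.002]), 0.61)]
brass [189. 155.] 778 z 0.064 [544. 205.] [369. 106.] 29.4
brass [136. 158.] 306 z 0.003 [643. 423.] [112.  24.] 82.3
tray [343. 181.] 4556 z 0.005 [547. -97.] [301. 306.] 84.3
steel [228. 147.] 723 z 0.064 [569. 129.] [339.  47.] 13.0
top [210. 160.] 7390 z 0.062 [627. 202.] [242. 241.] 5.9
[ 0.24207007  0.52411489 -0.00104214] [0.63676309 0.25791974 0.06754842] [0.5403572  0.23048352 0.05548702]
```

```bash
cat >> h.py <<'E'
def onplane(im,uv,z,T=None):
    K=im["K"]; d=np.c_[(uv[:,0]-K[0,2])/K[0,0],(uv[:,1]-K[1,2])/K[1,1],np.ones(len(uv))]
    if "rotation" in im: M=rot(im["rotation"]); o=np.array(im["origin"])
    else:
        Rt=R.from_rotvec(T["ee_rot"]).as_matrix(); t=im["tool_from_camera"]; M=Rt@t[:3,:3]; o=Rt@t[:3,3]+T["position"]
    d=d@M.T; return o+d*((z-o[2])/d[:,2])[:,None]
def rects(im,m,z,T=None,amin=150):
    k,l,st,c=cv2.connectedComponentsWithStats(m.astype(np.uint8)); out=[]
    for i in range(1,k):
        if st[i,4]<amin: continue
        v,u=np.nonzero(l==i); q=onplane(im,np.c_[u,v].astype(float),z,T)[:,:2]*1000
        b=cv2.boxPoints(cv2.minAreaRect(q.astype(np.float32)))
        e1,e2=b[1]-b[0],b[2]-b[1]; L=e1 if np.linalg.norm(e1)>np.linalg.norm(e2) else e2
        out.append((c[i].round(),b.mean(0).round(1),np.round(sorted([np.linalg.norm(e1),np.linalg.norm(e2)]),1),round(float(np.degrees(np.arctan2(L[1],L[0]))),1)))
    return out
E
python3 - <<'E'
from h import *
a=get_image("top"); P=cloud(a); hsv=cv2.cvtColor(a["frame"],cv2.COLOR_RGB2HSV)
H,S,V=[hsv[...,i].astype(int) for i in range(3)]
ok=a["range_z"]>0
print("brass",rects(a,(H>12)&(H<30)&(S>150)&(V>90),.063)); print("tray",rects(a,(H>100)&(H<125)&(S>150)&(V>100),.018,None,2000))
win=np.zeros(H.shape,bool); win[105:215,155:265]=1
print("steel",rects(a,win&(S<40)&(V>170),.063))
m=cv2.morphologyEx((win&ok&(P[...,2]>.05)&(P[...,2]<.075)).astype(np.uint8),cv2.MORPH_CLOSE,np.ones((5,5)))
print("plate",rects(a,m,.06,None,2000))
E
```

```text
brass [(array([189., 155.]), array([639.6, 257.4], dtype=float32), array([ 36.2, 154.8], dtype=float32), -0.6), (array([136., 158.]), array([632.1, 405.7], dtype=float32), array([ 22.2, 105.3], dtype=float32), 82.7)]
tray [(array([343., 181.]), array([ 563. , -174.7], dtype=float32), array([149.2, 256.3], dtype=float32), -5.9)]
steel [(array([228., 147.]), array([659.3, 149.2], dtype=float32), array([ 36.7, 154.8], dtype=float32), 8.3)]
plate [(array([210., 160.]), array([625.1, 201.2], dtype=float32), array([239.7, 240.8], dtype=float32), 5.9)]
```

Emit:
arm_command([
  [0,0,20,-45,8.3,0,0],
  [0,0,20,-45,8.3,0,0],
  [0,0,20,-45,8.3,0,0],
  [0,0,25,-55,0,0,0],
  [0,0,25,-55,0,0,0],
], newtons=20)

```text
clock: 1.02
position: [0.3293, -0.3129, 0.405]
ee_rot: [1.217, 1.203, -1.217]
force: [1.4, 0.4, 0.5]
width: 0.507
```

Emit:
arm_command([
  [0,0,25,-55,0,0,0],
  [0,0,25,-55,0,0,0],
  [0,0,25,-55,0,0,0],
  [0,0,25,-55,0,0,0],
  [0,0,25,-55,0,0,0],
])

```text
clock: 1.65
position: [0.4571, -0.0391, 0.4051]
ee_rot: [1.217, 1.203, -1.216]
force: [1.6, -0.5, -0.4]
width: 0.008
```

Emit:
arm_command([
  [0,0,35,-50,0,0,0],
  [0,0,35,-50,0,0,0],
  [0,0,35,-50,0,0,0],
  [0,0,35,-50,0,0,0],
  [0,0,0,0,0,0,0],
])

```text
clock: 2.28
position: [0.5995, 0.1627, 0.4039]
ee_rot: [1.214, 1.21, -1.211]
force: [-0.5, 0.2, 0.6]
width: 0.001
```

```bash
cat > look.py <<'E'
from h import *
import sys
s=arm.observe(); a=get_image("wrist"); save(a,sys.argv[1])
print(s["clock"],s["position"].round(4),R.from_rotvec(s["ee_rot"]).as_matrix().round(3).tolist(),s["force"].round(1),s["width"])
hsv=cv2.cvtColor(a["frame"],cv2.COLOR_RGB2HSV); H,S,V=[hsv[...,i].astype(int) for i in range(3)]
print("brass",rects(a,(H>12)&(H<30)&(S>150)&(V>60),float(sys.argv[2]),s))
E
python3 look.py w1 .063
```

```text
2.275 [0.5995 0.1627 0.4039] [[-0.0, 1.0, -0.004], [0.003, -0.004, -1.0], [-1.0, -0.0, -0.003]] [-0.5  0.2  0.6] 0.001310198434651827
brass []
```

View pics/w1.png

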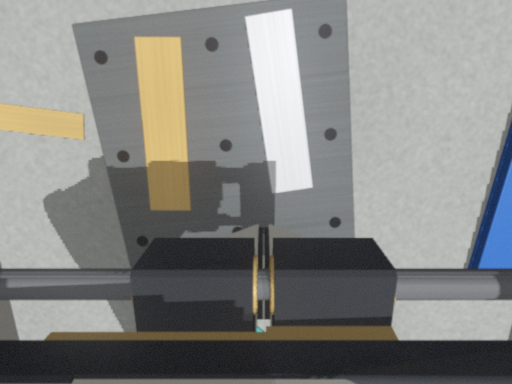

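The wrist view shows brass at about (165,125), silver at (280,100) and the gripper at (263,285). I'll lower the saturation threshold.

```bash
sed -i 's/(S>150)/(S>90)/' look.py; python3 look.py w1b .063
```

```text
2.325 [0.5989 0.16   0.4039] [[-0.001, 1.0, -0.007], [0.001, -0.007, -1.0], [-1.0, -0.001, -0.001]] [-0.7  0.4  0.2] 0.001155397298551592
brass [(array([160., 121.]), array([639.7, 256. ], dtype=float32), array([ 40.6, 159.7], dtype=float32), -0.4), (array([ 39., 121.]), array([646.9, 367.9], dtype=float32), array([23.3, 73.7], dtype=float32), 82.9), (array([272., 285.]), array([471.9, 152.2], dtype=float32), array([ 4.4, 70.8], dtype=float32), 0.2), (array([248., 334.]), array([411.7, 208.5], dtype=float32), array([ 18.7, 395.6], dtype=float32), 89.7)]
```

Emit:
arm_command([
  [0,25,25,-48,0,0,0],
  [0,25,26,-48,0,0,0],
  [0,45,0,0,0,0,0],
  [0,38,0,0,0,0,0],
  [0,0,0,0,0,0,0],
])

```text
clock: 3.0
position: [0.6495, 0.2507, 0.2689]
ee_rot: [1.212, 1.205, -1.223]
force: [-0.4, -0.1, 0.4]
width: 0.003
```

Emit:
arm_command([
  [0,10,0,0,0,0,0],
  [0,7,0,0,0,0,0],
  [0,4,0,0,0,0,0],
  [0,0,0,0,0,0,0],
])

```text
clock: 3.5
position: [0.6505, 0.2532, 0.2509]
ee_rot: [1.217, 1.204, -1.216]
force: [-0.4, -1.0, 0.0]
width: 0.005
```

Emit:
arm_command([
  [0,5,0,-2,0,0,0],
  [0,3,0,0,0,0,0],
  [0,2,0,0,0,0,0],
  [0,0,0,0,0,0,0],
])

```text
clock: 4.0
position: [0.6507, 0.2555, 0.2415]
ee_rot: [1.217, 1.204, -1.216]
force: [-0.5, -0.1, 5.7]
width: 0.004
```

Contact at 5.7 N. I'll press a little more.

Emit:
arm_command([
  [0,1,0,0,0,0,0],
  [0,0,0,0,0,0,0],
])

```text
clock: 4.25
position: [0.6508, 0.2556, 0.2414]
ee_rot: [1.218, 1.204, -1.215]
force: [-2.3, -1.2, 11.1]
width: 0.006
```

Emit:
arm_command([
  [0,0,-5,0,0,0,0],
  [0,0,-10,0,0,0,0],
  [0,0,-10,0,0,0,0],
  [0,0,-5,0,0,0,0],
  [0,0,0,0,0,0,0],
])

```text
clock: 4.88
position: [0.621, 0.256, 0.2414]
ee_rot: [1.219, 1.204, -1.214]
force: [-0.7, -0.1, 10.2]
width: 0.002
```

```bash
cat > top.py <<'E'
from h import *
a=get_image("top"); hsv=cv2.cvtColor(a["frame"],cv2.COLOR_RGB2HSV); H,S,V=[hsv[...,i].astype(int) for i in range(3)]
print("brass",rects(a,(H>12)&(H<30)&(S>150)&(V>90),.063,None,60)); print(arm.observe()["force"])
save(a,"t2")
E
python3 top.py
```

```text
brass [(array([188.,  86.]), array([835.9, 260.4], dtype=float32), array([29.2, 52.9], dtype=float32), -65.4), (array([131., 158.]), array([633.7, 419.9], dtype=float32), array([22.8, 76. ], dtype=float32), 83.0)]
[-0.65756866 -0.7365069  10.11166921]
```

```bash
python3 look.py w2 .063
```

```text
4.925 [0.621  0.256  0.2414] [[0.003, 1.0, -0.01], [0.001, -0.01, -1.0], [-1.0, 0.003, -0.001]] [-0.7 -0.7 10.1] 0.00656274454194851
brass [(array([260., 166.]), array([650.1, 257.2], dtype=float32), array([40.4, 81.5], dtype=float32), -0.4), (array([ 51., 180.]), array([656.1, 358.6], dtype=float32), array([21. , 49.8], dtype=float32), 83.0), (array([272., 284.]), array([597.9, 252.1], dtype=float32), array([ 2.2, 35.5], dtype=float32), -0.0), (array([255., 272.]), array([604.5, 260.5], dtype=float32), array([ 2.1, 21.2], dtype=float32), -0.9), (array([247., 334.]), array([575.1, 280.3], dtype=float32), array([ 21.9, 195.8], dtype=float32), 89.6)]
```

View pics/w2.png

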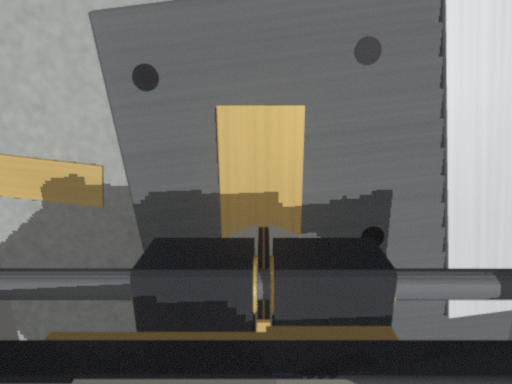

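The wrist view shows the far end of the brass strip at row 105. It moved 29 mm with the finger, so it follows. 85 mm to go.

Emit:
arm_command([
  [0,0,-10,0,0,0,0],
  [0,0,-12,0,0,0,0],
  [0,0,-12,0,0,0,0],
  [0,0,-10,0,0,0,0],
  [0,0,0,0,0,0,0],
])

```text
clock: 5.6
position: [0.5765, 0.2566, 0.2414]
ee_rot: [1.218, 1.204, -1.214]
force: [-4.0, 0.4, 11.7]
width: 0.007
```

Emit:
arm_command([
  [0,0,-10,0,0,0,0],
  [0,0,-12,0,0,0,0],
  [0,0,-12,0,0,0,0],
  [0,0,-8,0,0,0,0],
  [0,0,0,0,0,0,0],
])

```text
clock: 6.22
position: [0.5347, 0.2571, 0.2413]
ee_rot: [1.218, 1.204, -1.213]
force: [-2.4, -0.1, 12.0]
width: 0.005
```

```bash
python3 look.py w3 .063
```

```text
6.225 [0.5347 0.2571 0.2413] [[0.003, 1.0, -0.009], [0.002, -0.009, -1.0], [-1.0, 0.003, -0.002]] [-2.4 -0.1 12. ] 0.004806490861075751
brass [(array([42., 43.]), array([631.3, 352.6], dtype=float32), array([20.4, 36.9], dtype=float32), 83.1), (array([260., 167.]), array([563.7, 258.2], dtype=float32), array([40.1, 81.4], dtype=float32), -0.2), (array([271., 284.]), array([511.6, 253.2], dtype=float32), array([ 2.2, 35.4], dtype=float32), 0.0), (array([248., 334.]), array([484.9, 281.5], dtype=float32), array([ 15.5, 195.7], dtype=float32), 90.0)]
```

Plate-frame x is about -0.094, as wanted. Now lift, back off over the overhanging end and open.

Emit:
arm_command([
  [0,-8,0,0,0,0,0],
  [0,-40,0,0,0,0,0],
  [65,0,-30,-1,0,0,0],
  [65,0,-29,0,0,0,0],
  [65,0,0,0,0,0,0],
])

```text
clock: 6.9
position: [0.4737, 0.2582, 0.288]
ee_rot: [1.214, 1.206, -1.216]
force: [0.7, -0.2, 0.1]
width: 0.281
```

```bash
python3 look.py w4 .063; python3 top.py
```

```text
6.9 [0.4737 0.2582 0.288 ] [[-0.001, 1.0, -0.008], [-0.0, -0.008, -1.0], [-1.0, -0.001, 0.0]] [ 0.7 -0.2  0.1] 0.28089932375442667
brass [(array([262., 120.]), array([520.5, 258.7], dtype=float32), array([ 40.3, 151.1], dtype=float32), -0.5), (array([205., 285.]), array([420.8, 297.9], dtype=float32), array([ 7.3, 46.2], dtype=float32), -4.1), (array([322., 286.]), array([420.2, 218.5], dtype=float32), array([ 7. , 46.2], dtype=float32), 2.6), (array([299., 334.]), array([381.4, 249.3], dtype=float32), array([ 12. , 253.5], dtype=float32), 89.6)]
brass [(array([191.,  84.]), array([838.7, 250.1], dtype=float32), array([22., 40.], dtype=float32), -48.5), (array([136., 158.]), array([632.1, 405.7], dtype=float32), array([ 22.8, 105.3], dtype=float32), 82.7), (array([189., 181.]), array([564. , 260.8], dtype=float32), array([35.8, 75.3], dtype=float32), -0.6)]
[0.73360656 0.66906379 0.21596585]
```

View pics/w4.png

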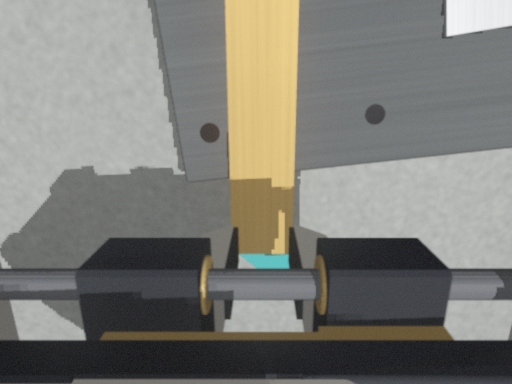

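The wrist view shows the overhang from row 180 (plate edge) to row 254 (strip's near end). The strip is flat and centred between the fingers. I'll open fully, then go down.

Emit:
arm_command([
  [65,0,0,0,0,0,0],
  [65,0,0,0,0,0,0],
  [65,10,0,0,0,0,0],
  [65,10,0,0,0,0,0],
])

```text
clock: 7.5
position: [0.4756, 0.2577, 0.2668]
ee_rot: [1.216, 1.204, -1.217]
force: [0.2, -0.3, -0.9]
width: 0.703
```

Emit:
arm_command([
  [65,15,1,0,0,0,0],
  [65,15,0,0,0,0,0],
  [65,5,0,0,0,0,0],
  [65,0,0,0,0,0,0],
])

```text
clock: 8.0
position: [0.4764, 0.2579, 0.2322]
ee_rot: [1.216, 1.205, -1.217]
force: [0.1, 0.9, -0.1]
width: 0.704
```

Emit:
arm_command([
  [30,0,0,0,0,0,0],
  [30,0,0,0,0,0,0],
  [30,0,0,0,0,0,0],
  [30,0,0,0,0,0,0],
  [30,0,0,0,0,0,0],
], newtons=50)

```text
clock: 8.62
position: [0.4767, 0.2579, 0.2329]
ee_rot: [1.217, 1.204, -1.216]
force: [0.0, -0.2, 3.1]
width: 0.417
```

Emit:
arm_command([
  [30,-3,0,0,0,0,0],
  [30,-6,0,0,0,0,0],
  [30,-10,0,0,0,0,0],
  [30,-10,0,0,0,0,0],
  [30,0,0,0,0,0,0],
])

```text
clock: 9.25
position: [0.4769, 0.2581, 0.2628]
ee_rot: [1.218, 1.204, -1.215]
force: [0.4, -0.0, -1.5]
width: 0.416
```

```bash
python3 look.py w5 .092; python3 -c "
from h import *
a=get_image('side');save(a,'s5')"
```

```text
9.25 [0.4769 0.2581 0.2628] [[0.002, 1.0, -0.01], [0.001, -0.01, -1.0], [-1.0, 0.002, -0.001]] [ 0.4 -0.  -1.5] 0.415523981531408
brass [(array([261., 129.]), array([527.8, 258.3], dtype=float32), array([ 40.4, 120.1], dtype=float32), 0.4), (array([180., 285.]), array([458.6, 299.6], dtype=float32), array([ 7.3, 34.2], dtype=float32), -5.4), (array([347., 285.]), array([458. , 216.6], dtype=float32), array([ 7.2, 34.2], dtype=float32), 4.4), (array([263., 305.]), array([447.1, 257.9], dtype=float32), array([ 5.3, 39.2], dtype=float32), 89.5), (array([328., 334.]), array([429.5, 236.8], dtype=float32), array([  8.8, 187. ], dtype=float32), 89.5)]
```

View pics/s5.png

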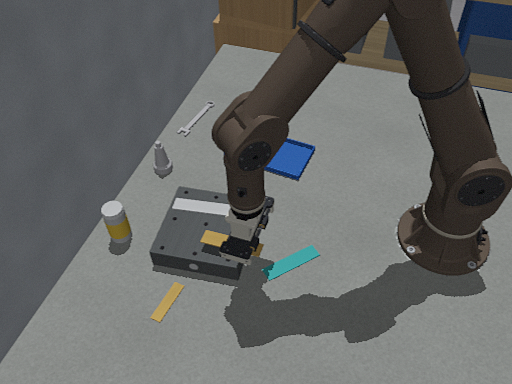

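Held: the full weight is on the fingers. I'll go up, then across to the tray, turning -5.5° to match it.

Emit:
arm_command([
  [30,-20,0,0,0,0,0],
  [30,-25,0,10,0,0,0],
  [30,-15,5,25,0,0,0],
  [30,0,5,40,0,0,0],
  [30,0,5,45,0,0,0],
])

```text
clock: 9.98
position: [0.4903, 0.137, 0.3216]
ee_rot: [1.216, 1.205, -1.215]
force: [0.1, -1.0, -1.1]
width: 0.416
```

Emit:
arm_command([
  [30,0,7,50,0,0,0],
  [30,0,7,50,0,0,0],
  [30,0,7,50,0,0,0],
  [30,0,6,50,0,0,0],
  [30,0,0,45,0,0,0],
])

```text
clock: 10.6
position: [0.5149, -0.1095, 0.3214]
ee_rot: [1.217, 1.204, -1.217]
force: [0.3, -0.5, -0.5]
width: 0.417
```

Emit:
arm_command([
  [30,0,0,35,1.5,0,0],
  [30,0,0,20,2,0,0],
  [30,0,0,8,2,0,0],
  [30,0,0,0,0,0,0],
  [30,0,0,0,0,0,0],
])

```text
clock: 11.22
position: [0.5136, -0.1689, 0.3218]
ee_rot: [1.285, 1.159, -1.284]
force: [0.5, 0.0, -0.9]
width: 0.412
```

```bash
python3 look.py w6 .16; python3 - <<'E'
from h import *
s=arm.observe();a=get_image("wrist");P=cloud(a,s)
hsv=cv2.cvtColor(a["frame"],cv2.COLOR_RGB2HSV); H,S,V=[hsv[...,i].astype(int) for i in range(3)]
m=(H>12)&(H<30)&(S>90)&(V>60)&(a["range_z"]>0); m[225:]=0
q=P[m]; q=q[abs(q[:,2]-np.median(q[:,2]))<.04]
A=np.c_[q[:,:2],np.ones(len(q))]; print(len(q),np.linalg.lstsq(A,q[:,2],rcond=None)[0],q.min(0),q.max(0))
E
```

```text
11.225 [ 0.5136 -0.1689  0.3218] [[0.0, 0.995, -0.103], [0.001, -0.103, -0.995], [-1.0, 0.0, -0.001]] [ 0.5  0.  -0.9] 0.41154398935688274
brass [(array([261., 129.]), array([ 565.6, -173.7], dtype=float32), array([ 37.5, 112.5], dtype=float32), -5.4), (array([180., 285.]), array([ 504.5, -128.7], dtype=float32), array([ 7.3, 32.2], dtype=float32), -10.8), (array([347., 285.]), array([ 496.5, -206.6], dtype=float32), array([ 6.8, 32.1], dtype=float32), -0.9), (array([263., 305.]), array([ 490. , -166.9], dtype=float32), array([ 5. , 36.9], dtype=float32), 84.2), (array([328., 334.]), array([ 471.9, -185.2], dtype=float32), array([  8.3, 175.9], dtype=float32), 84.0)]
20197 [-0.02144679  0.00236917  0.163419  ] [ 0.52588729 -0.19823333  0.14709063] [ 0.62582647 -0.15095035  0.15343276]
```

View pics/w6.png

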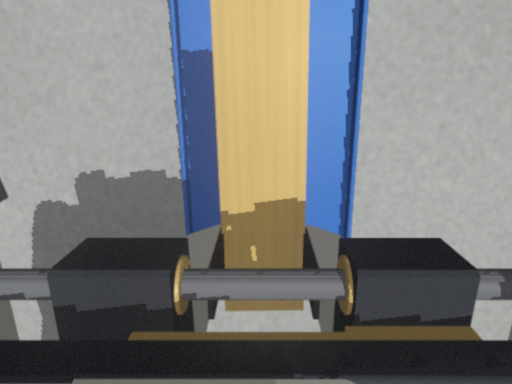

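The wrist view shows the strip level (1.2° tilt) over the tray, whose walls are at columns 180 and 360. Lowering.

Emit:
arm_command([
  [30,15,0,0,0,0,0],
  [30,30,0,0,0,0,0],
  [30,30,0,0,0,0,0],
  [30,25,0,0,0,0,0],
  [30,15,0,0,0,0,0],
])

```text
clock: 11.95
position: [0.5127, -0.17, 0.2047]
ee_rot: [1.286, 1.16, -1.288]
force: [-0.2, 0.6, -1.4]
width: 0.413
```

Emit:
arm_command([
  [30,8,0,0,0,0,0],
  [30,6,0,0,0,0,0],
  [30,4,0,0,0,0,0],
  [30,0,0,0,0,0,0],
  [30,0,0,0,0,0,0],
])

```text
clock: 12.58
position: [0.5135, -0.1705, 0.1891]
ee_rot: [1.287, 1.157, -1.286]
force: [0.5, 0.1, -2.0]
width: 0.418
```

Emit:
arm_command([
  [30,3,0,0,0,0,0],
  [30,2,0,0,0,0,0],
  [30,1,0,0,0,0,0],
  [30,0,0,0,0,0,0],
])

```text
clock: 13.08
position: [0.5133, -0.1704, 0.1826]
ee_rot: [1.287, 1.157, -1.287]
force: [-0.2, 0.0, -0.5]
width: 0.415
```

Now the release, then straight up.

Emit:
arm_command([
  [60,0,0,0,0,0,0],
  [60,0,0,0,0,0,0],
  [60,0,0,0,0,0,0],
  [60,0,0,0,0,0,0],
  [60,0,0,0,0,0,0],
])

```text
clock: 13.7
position: [0.5133, -0.1705, 0.1828]
ee_rot: [1.287, 1.157, -1.287]
force: [-0.6, -0.6, 0.5]
width: 0.659
```

Emit:
arm_command([
  [60,-5,0,0,0,0,0],
  [60,-15,0,0,0,0,0],
  [60,-40,0,0,0,0,0],
  [60,-50,0,0,0,0,0],
  [60,-50,0,0,0,0,0],
])

```text
clock: 14.32
position: [0.513, -0.1703, 0.3454]
ee_rot: [1.287, 1.157, -1.286]
force: [1.1, -0.7, 0.2]
width: 0.655
```

Emit:
arm_command([
  [60,0,-40,0,0,0,0],
  [60,0,-40,0,0,0,0],
  [60,0,0,0,0,0,0],
])

```text
clock: 14.7
position: [0.4311, -0.1618, 0.3438]
ee_rot: [1.286, 1.157, -1.288]
force: [0.9, -0.2, 0.6]
width: 0.652
```

```bash
python3 look.py w7 .007; python3 - <<'E'
from h import *
s=arm.observe();a=get_image("wrist");P=cloud(a,s)
hsv=cv2.cvtColor(a["frame"],cv2.COLOR_RGB2HSV); H,S,V=[hsv[...,i].astype(int) for i in range(3)]
m=(H>12)&(H<30)&(S>90)&(V>60)&(a["range_z"]>0); m[225:]=0
q=P[m]; q=q[abs(q[:,2]-np.median(q[:,2]))<.04]
A=np.c_[q[:,:2],np.ones(len(q))]; print(len(q),np.linalg.lstsq(A,q[:,2],rcond=None)[0],np.median(q,0))
a=get_image("top"); hsv=cv2.cvtColor(a["frame"],cv2.COLOR_RGB2HSV); H,S,V=[hsv[...,i].astype(int) for i in range(3)]
win=np.zeros(H.shape,bool); win[105:215,155:265]=1
print("steel",rects(a,win&(S<40)&(V>170),.063))
E
```

```text
14.7 [ 0.4311 -0.1618  0.3438] [[-0.001, 0.994, -0.107], [-0.001, -0.107, -0.994], [-1.0, -0.001, 0.001]] [ 0.9 -0.2  0.6] 0.6522014710243262
brass [(array([262.,  57.]), array([ 530.2, -171.9], dtype=float32), array([38.3, 96.2], dtype=float32), -5.0), (array([137., 284.]), array([322.1, -18. ], dtype=float32), array([22. , 72.9], dtype=float32), -14.3), (array([390., 285.]), array([ 294.2, -280.8], dtype=float32), array([21.6, 73.2], dtype=float32), 3.5), (array([373., 334.]), array([ 239.3, -233.5], dtype=float32), array([ 17.2, 371.7], dtype=float32), 83.9)]
5257 [0.00162733 0.0005507  0.00674165] [ 0.53469272 -0.17245968  0.00749872]
steel [(array([229., 146.]), array([659.7, 149.1], dtype=float32), array([ 38.4, 158.7], dtype=float32), 8.5)]
```

View pics/w7.png

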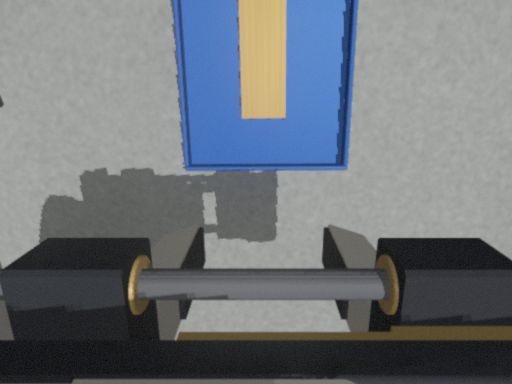

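The strip lies flat in the tray: tilt about 0.1°, top face at 7.5 mm, centre about (0.562, -0.175). The silver strip hasn't moved. Handing in.

```bash
python3 -c "
from h import *
print(arm.sign_off())"
```

```text
the job is handed in; nothing more can be done
None
```

The brass strip lies flat in the blue tray, and I handed the job in at about 15 s on the robot's clock. I pressed it with the closed fingertip (about 10–12 N) and slid it until its near end stuck out about 54 mm past the plate's edge. Then I gripped the overhanging end at 50 N, lifted it off and released it over the tray.

**Brass strip:** In the last wrist picture it is tilted about 0.1°, with its top face at 7.5 mm, where 7 mm is expected. Its far end was out of that picture, so I took its centre from its near end and known length. That puts it within about 2 mm of the tray's centre.

**Silver strip:** It measured within 0.5 mm of where it started.

**Robot:** The gripper is open and clear of everything, about 0.16 m above the table.

No check failed. One check could not be made: after the slide, the arm hid the brass strip from the top camera, so I used the wrist camera instead.

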